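# Tip the tray and set the ceramic disc up for firing

### The job

Press the orange tail paddle of the blue tray down until it clicks and stays down by itself, so that the ivory ceramic disc slides into the notch at the tray's low end. Then take the disc there by its two overhanging sides and set it down gently, flat and centred, on the terracotta firing pedestal. Let go of it, leave the tray latched down, and do not disturb the brush or the jar.

Things in the scene. Friction and masses are not known exactly. Their poses are not given: they have to be found in the camera images.
- tray (a joint): Tilt of the blue tray, rad: 0 = level (as found), 0.436 = tipped 25 degrees to its stop, where an over-centre spring detent holds it by itself; the orange paddle's end goes down. Pressing mid-paddle takes about 8 N at first (a little more if fast), less further on; past about 0.32 rad it snaps to the stop by itself; let go earlier and it springs back level. Lifting the paddle with about 4 N would unlatch it. Tipped, the slippery disc slides down in 2 s.
- stand: White stand of the tray, fixed, base 200 x 110 x 12 mm, origin at the bench surface under the tray. Its x axis points level from the paddle (low) end to the far, high end of the tray, its y axis across. A metal clevis 39 mm wide in y, x from -7 to +11 mm, carries the hinge.
- paddle (a point): Middle of the top face of the orange tail paddle of the tray (46 mm along stand x, 50 mm wide, 7 mm thick), moves with the tray: 108 mm from the hinge axis; 95 mm above the bench when level, about 48 mm when latched. Its z axis is normal to the tray's floor.
- pocket (a point): Moves with the tray: where the disc's centre comes to lie when it has slid fully down against the V stop, 30 mm from the hinge towards the paddle, 2 mm above the floor. Its x axis points up along the tray's floor (away from the paddle), y across, z normal to the floor, so it gives the tilt of the disc lying there.
- disc_center (a point): Centre of the loose ivory ceramic disc, 44 mm in diameter, 4 mm thick (half-way up), about 36 g; its z axis is the disc's axis. It starts lying flat in the wide part of the tray.
- pedestal_top (a point): Centre of the flat top of the terracotta firing pedestal, 32 mm in diameter, 50 mm above the bench, fixed; the disc overhangs it by 6 mm all round, so fingers can straddle it. Its 80 mm white foot is 10 mm high. It stands left or right of the tray; the plaster dental model (62 x 66 x 34 mm, fixed) stands on the other side.
- brush_grip (a point): Middle of the handle of a thin white brush, 160 mm long, 8 mm thick, lying on the bench; bystander.
- jar: Amber glass jar with black lid, 52 mm in diameter, 65 mm high, origin at its underside; bystander.
- hinge (a point): Middle of the tray's hinge axis, 80 mm above the bench, 2 mm to +x of the stand's origin; the axis is parallel to the stand's y. Site axes turn with the tray (x up along the floor, z normal to it). The tray's floor is 12 mm above it; walls are 8 mm above the floor, 4 mm thick. The wide part of the tray is 144 mm across inside, from 33 to 119 mm from the hinge on the side away from the paddle.
- throat (a point): On the floor, middle of the throat (52 mm between walls, 13 mm from the hinge towards the paddle) where two walls at 45 degrees end. From there towards the paddle there are no side walls: the floor is a tongue 30 mm wide up to a shallow V stop (8 mm high, 31 mm wide). The disc lying in that notch overhangs 7 mm free on each side, in y, with open air below (over 40 mm to the stand's base).
Not all that is in view belongs to the job. What is meant by the part that bears disc_center is not red, and is the smaller of those in its own colour. Leave any purple look-alike of the part that bears pedestal_top alone.

How it is judged:
On the way, in this order (a step that is already met when the one before it is completed fails the run):
1. the tray is latched down with nothing touching it, and the disc lies in the notch at its low end (value of joint tray above 0.41 rad and distance between disc_center and pocket below 0.008 m and contact force between each of the arm, the fingers and tray below 0.1 N and contact force between each of the arm, the fingers and disc below 0.1 N), for 0.2 s.
2. the disc is brought down to the pedestal's top (within 10 mm above it) while still held in the fingers (contact force between the fingers and disc above 0.3 N and horizontal distance between disc_center and pedestal_top below 0.012 m and z of disc_center in the frame of pedestal_top below 0.012 m), for 0.05 s.
At the end, for the whole second after the job is handed in: The disc lies flat (within about 5 degrees) and still on the pedestal's top, its centre within 10 mm of the pedestal's centre, released, and the tray is still latched down (beyond 0.41 rad) (horizontal distance between disc_center and pedestal_top below 0.01 m and z of disc_center in the frame of pedestal_top between 0 and 0.004 m and angle between disc_center's own z axis and vertical below 0.08 rad and linear speed of disc below 0.02 m/s and contact force between disc and pedestal above 0.05 N and value of joint tray above 0.41 rad); the robot touches nothing.
It fails at once if the brush or the jar is moved by more than 30 mm (distance of any of brush_grip, jar from where it was at the start of the episode above 0.03 m).
It also fails if it takes over 58 s, if anything falls off the work surface, if the arm or the gripper's body presses on something with over 40 N, if the wrist force passes 120 N, or if a joint passes its speed limit or range.

### The arm

A 6-joint arm with a two-finger parallel gripper is mounted at the origin on the work surface. World frame = base frame: x ahead of the robot, y to its left, z up, the work surface at z = 0. Lengths are in m, angles in rad, forces in N, time in s.
With the tool pointing down it reaches from about 0.2 to 0.875 m from the base axis. Payload 3.4 kg.
Tool frame: the origin (TCP) lies between the finger pads; the fingertips stand 25 mm ahead of it and the grasp point (between the pads) lies 6 mm ahead of it (r.nose_length is the z of the fingertips in the tool frame, in m); z points along the fingers, x is the direction in which the jaws open and shut, and the axes are right-handed (so a half turn about z gives the same grasp; the last joint's range is limited). The gripper opens to 94 mm and grips with 3 to 60 N. Pads are 16 mm wide; open, the fingers measure 119 mm over their backs; the gripper's body (75 mm by 177 mm) begins 78 mm behind the grasp point.
Start: joints at [-1.333, 0.276, 1.505, -0, 1.361, -0.121], TCP at [0.202, -0.538, 0.23] pointing down, gripper open.
Joint ranges: [-2.89, 2.89], [-0.75, 2.08], [0.22, 2.7], [-1.18, 4.32], [0.11, 2.71], [-2.7, 2.7]. Speed limits (rad/s): [2.57, 2.57, 3.14, 3.14, 3.14, 3.14].

### API

Orientations are given as a unit quaternion [w, x, y, z].
In Python, from plant import r, gripper_to, inverse_kinematics, vision, models, telemetry gives the robot as it stands. Calls block until the motion is done:
- r.move_to(position, orientation): joint-space move of the TCP to a pose.
- r.move_l(position, rot=None, vel=0.15, guard=None): straight line of the TCP; rot=None keeps the orientation; vel is the mean speed in m/s. With guard (N) it stops when the force on the tool has changed by that much, and returns True; else False.
- r.movej(angles): joint-space move.
- gripper_to(opening, f_grip=None): finger opening in m; f_grip is the grip in N (None keeps the last); returns when the fingers have stopped.
- r.hold(seconds).
- inverse_kinematics(position, orientation): joint angles nearest the present ones, or None.
- vision.snapshot(name): name is "side" or "top"; returns the picture (400x640x3 uint8, red, green, blue); there is no depth.
- vision.get_calibration(name): a dict with "fx", "fy", "cx", "cy" (pixels), "position" and "orientation" of the camera in the world. Camera axes: x right, y down, z forward; pixel columns grow to the right and rows downward; lengths in m; the calibration is good to about 2 mm. A picture is of the moment at which its call begins. get_calibration takes no time and is no camera call.
A pose or a line that the arm cannot do raises r.PlanningError and nothing moves.
- r.sign_off(): hands the job in, once; it reports no verdict.
Trained networks look in the newest picture that a camera, given by its name, has taken for a name from the list of things; names that differ only in an ending like _2 or _b are one class to them, and where a whole thing is asked for, a point or a joint stands for the part that bears it (a point fixed in the world has none). Each returns a list of dicts, best first, with "score" (0 to 1); they miss things now and then, are a little off and sometimes report something else, mostly with a low value. They report only what shows in the picture. A call takes as long as a camera call. They do not tell look-alikes from the thing itself.
- models.boxes_of(thing, camera): "at" ([x, y, z] in m, in world coordinates, good to about 4 mm: the middle of the surface that is visible of it).
- models.regions_of(thing, camera): "pixels" (400x640 bool, what is visible of it).
- models.mark_of(thing, camera): "at" ([x, y, z] in m, in world coordinates, good to about 4 mm: a listed point, or the origin of a listed thing).
Readings, each from a call of its own:
- telemetry.current_t(): time.
- telemetry.current_joints(): joint angles.
- telemetry.current_dq(): joint speeds.
- telemetry.current_joint_efforts(): joint torques, N m.
- telemetry.current_ee_pos(): TCP position.
- telemetry.current_tool_rot(): TCP orientation.
- telemetry.current_wrist_force(): force on the tool from outside, world axes, zero at the start.
- telemetry.current_torque(): the same for the moment, N m.
- telemetry.current_opening(): finger opening in m.
Only numpy, scipy, OpenCV 4.12 (cv2) and the standard library are available. Lean on these libraries where they do the work, as an engineer would, in place of code of your own. Each camera call takes 0.05 s, during which the arm holds its last target. There are 200 camera calls.

## Working session

There is one attempt and no reset: what is moved stays moved. The work goes in short steps, each a Python script; the robot and the scene stay as the last script left them, time stands still between calls to the robot, and variables do not carry over. Pictures are saved under pics/ and viewed, on a budget of 10 in all, crops included, one or two more only if the job needs it, and the job is handed in when it is done.

```bash
mkdir -p pics; ls; cat > h.py <<'E'
import numpy as np, cv2
from scipy.spatial.transform import Rotation as R
from plant import r, gripper_to, inverse_kinematics, vision, models, telemetry as T
def shot(c,n,crop=None,s=1):
    im=vision.snapshot(c)
    cv2.imwrite(f'pics/{n}.png',im[:,:,::-1]); return im
def proj(c,p):
    k=vision.get_calibration(c);q=k['orientation'];M=R.from_quat([q[1],q[2],q[3],q[0]])
    v=M.inv().apply(np.atleast_2d(p)-np.array(k['position']))
    return np.c_[k['fx']*v[:,0]/v[:,2]+k['cx'],k['fy']*v[:,1]/v[:,2]+k['cy']]
def onz(c,uv,z):
    k=vision.get_calibration(c);q=k['orientation'];M=R.from_quat([q[1],q[2],q[3],q[0]])
    d=M.apply([(uv[0]-k['cx'])/k['fx'],(uv[1]-k['cy'])/k['fy'],1]);p=np.array(k['position'])
    return p+d*(z-p[2])/d[2]
def quat(M):
    x,y,z,w=R.from_matrix(M).as_quat(); return [w,x,y,z]
E
python3 - <<'E'
from h import *
np.set_printoptions(precision=3,suppress=True)
a=shot('side','s0');b=shot('top','t0')
cv2.imwrite('pics/both.png',np.vstack([a,b])[:,:,::-1])
for c in ('top','side'):
    print(c,vision.get_calibration(c))
    for n in ['stand','paddle','disc_center','pedestal_top','brush_grip','jar','hinge','throat','pocket']:
        for d in models.mark_of(n,c)[:4]: print(n,round(d['score'],2),np.array(d['at']),proj(c,d['at'])[0].round())
print(T.current_t())
E
```

```text
pics
top {'fx': 403.6412978300656, 'fy': 403.6412978300656, 'cx': 321.5056743967624, 'cy': 205.89696361925604, 'position': array([0.353, 0.009, 1.272]), 'orientation': array([ 0.063, -0.701,  0.708, -0.068])}
stand 0.64 [ 0.644  0.07  -0.002] [299. 190.]
paddle 0.87 [0.538 0.067 0.098] [298. 218.]
disc_center 0.81 [ 0.677 -0.073  0.003] [343. 179.]
disc_center 0.57 [0.726 0.055 0.095] [302. 157.]
disc_center 0.21 [0.649 0.069 0.078] [298. 183.]
pedestal_top 0.97 [0.444 0.291 0.047] [225. 252.]
pedestal_top 0.97 [0.331 0.285 0.049] [226. 290.]
brush_grip 0.5 [0.464 0.506 0.006] [159. 247.]
brush_grip 0.16 [0.618 0.073 0.096] [297. 191.]
jar 0.9 [ 0.482 -0.478 -0.003] [472. 238.]
hinge 0.89 [0.646 0.071 0.079] [298. 183.]
throat 0.82 [0.635 0.07  0.094] [298. 186.]
pocket 0.92 [0.619 0.074 0.094] [296. 191.]
pocket 0.33 [0.636 0.071 0.094] [297. 186.]
side {'fx': 414.3906469026316, 'fy': 414.3906469026316, 'cx': 319.9802308650368, 'cy': 201.79106150688696, 'position': array([-0.059,  0.789,  0.99 ]), 'orientation': array([ 0.136, -0.293,  0.867, -0.38 ])}
stand 0.7 [0.642 0.07  0.002] [289. 219.]
paddle 0.88 [0.54  0.067 0.096] [313. 211.]
disc_center 0.47 [0.729 0.054 0.095] [271. 186.]
pedestal_top 0.98 [0.332 0.294 0.054] [321. 303.]
pedestal_top 0.67 [0.445 0.3   0.053] [288. 283.]
brush_grip 0.53 [0.466 0.508 0.003] [230. 344.]
brush_grip 0.38 [0.643 0.066 0.001] [290. 218.]
jar 0.73 [0.648 0.069 0.079] [287. 201.]
jar 0.62 [ 0.483 -0.482  0.001] [410. 158.]
hinge 0.75 [0.645 0.071 0.079] [287. 202.]
throat 0.66 [0.637 0.072 0.089] [289. 201.]
pocket 0.74 [0.621 0.074 0.092] [292. 203.]
pocket 0.49 [0.725 0.054 0.098] [272. 185.]
1.0
```

View pics/t0.png

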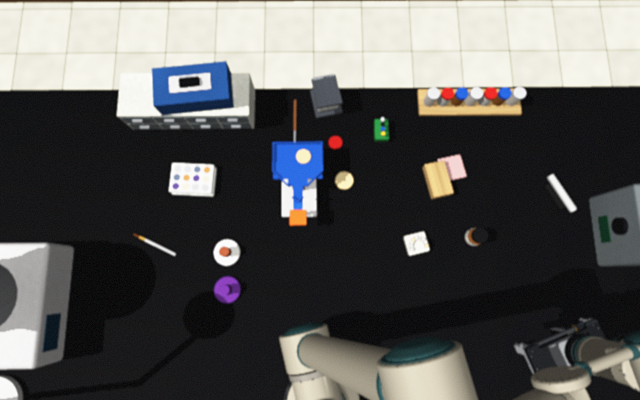

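View pics/s0.png

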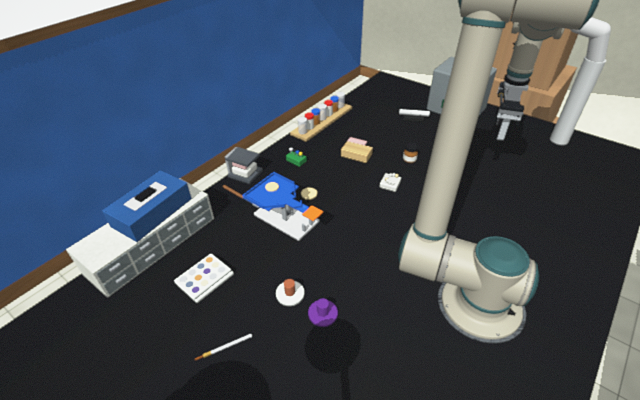

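The top view (t0) shows three disc candidates:
- Ivory, in the tray, at about (303,156).
- Ivory, on the bench, at about (344,180).
- Red, at about (335,142).

The terracotta pedestal on its white foot is at (227,252), and the purple look-alike is at (227,290). The side view (s0) agrees: terracotta at (290,290), purple at (322,312). I'll check the disc sizes in one enlarged crop.

```bash
python3 - <<'E'
from h import *
np.set_printoptions(precision=4,suppress=True)
im=cv2.imread('pics/t0.png')
cv2.imwrite('pics/c0.png',cv2.resize(im[120:310,200:375],None,fx=3.1,fy=3.1,interpolation=cv2.INTER_CUBIC))
hsv=cv2.cvtColor(im,cv2.COLOR_BGR2HSV)
def seg(lo,hi,win):
    m=cv2.inRange(hsv,np.array(lo),np.array(hi));w=np.zeros_like(m);x0,y0,x1,y1=win;w[y0:y1,x0:x1]=1;m=m*w
    n,l,s,c=cv2.connectedComponentsWithStats(m);i=1+np.argmax(s[1:,4]);return (l==i),s[i],c[i]
for nm,lo,hi,win,z in [('disc tray',(15,20,120),(35,140,255),(285,140,320,172),.094),('disc bench',(15,20,120),(35,140,255),(328,165,362,195),.004),
  ('paddle',(5,150,120),(20,255,255),(280,200,320,232),.095),('terracotta',(0,80,60),(15,255,255),(205,235,245,270),.05),('purple',(125,80,60),(160,255,255),(205,270,250,310),.01),('foot',(0,0,150),(180,60,255),(205,230,250,275),.01)]:
    try:
        m,s,c=seg(lo,hi,win);(cc,rad)=cv2.minEnclosingCircle(np.argwhere(m)[:,::-1].astype(np.float32))
        k=vision.get_calibration('top');h=k['position'][2]-z
        print(nm,s,c,'at',onz('top',c,z),'eqdiam mm',2*np.sqrt(s[4]/np.pi)*h/k['fx']*1000, 'enc',onz('top',cc,z),2*rad*h/k['fx']*1000)
        if nm=='paddle':print(cv2.minAreaRect(np.argwhere(m)[:,::-1].astype(np.float32)))
    except Exception as e: print(nm,e)
m,s,c=seg((105,120,80),(125,255,255),(260,130,335,215));cn=max(cv2.findContours(m.astype(np.uint8),0,2)[0],key=cv2.contourArea)
print('tray',s,c,onz('top',c,.1))
# tray's far part
mm=m.copy();mm[175:]=False
print(cv2.minAreaRect(np.argwhere(mm)[:,::-1].astype(np.float32)))
print(onz('top',(321,206),0),onz('top',(321,106),0),vision.get_calibration('top')['orientation'])
E
```

```text
disc tray [297 150  14  13 148] [303.1419 156.    ] at [0.7282 0.0531 0.094 ] eqdiam mm 40.05940125071001 enc [0.7282 0.0529 0.094 ] 40.159769794467366
disc bench [335 172  19  18 269] [344.0483 180.2825] at [ 0.6738 -0.0757  0.004 ] eqdiam mm 58.13342503321214 enc [ 0.674 -0.076  0.004] 58.496385882821
paddle [289 210  18  16 256] [297.5312 218.1523] at [0.5371 0.07   0.095 ] eqdiam mm 52.641071984615834 enc [0.5372 0.0701 0.095 ] 60.28779490886628
((297.5, 217.5), (15.0, 17.0), 90.0)
terracotta [219 247  12   9  82] [224.4268 251.1829] at [0.4457 0.2924 0.05  ] eqdiam mm 30.93196853672322 enc [0.4447 0.2921 0.05  ] 33.43746511357162
purple [213 276  28  28 606] [226.7937 289.2327] at [0.3326 0.2906 0.01  ] eqdiam mm 86.8412461304174 enc [0.3322 0.2903 0.01  ] 87.43965655979733
foot [213 239  27  27 458] [226.4672 252.1004] at [0.4458 0.2952 0.01  ] eqdiam mm 75.49574474384833 enc [0.446  0.2956 0.01  ] 83.8306108687324
tray [ 271  141   53   68 2124] [296.6846 165.0913] [0.6979 0.0723 0.1   ]
((297.0, 157.5), (33.0, 52.0), 90.0)
[ 0.5907 -0.0003  0.    ] [ 0.9326 -0.0039  0.    ] [ 0.0626 -0.7005  0.7076 -0.068 ]
```

View pics/c0.png

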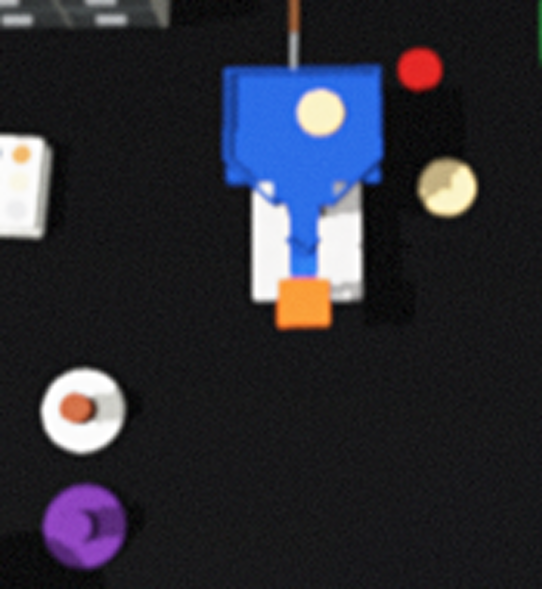

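The disc in the tray measures about 40 mm, so it is the smaller ivory one. The ivory one on the bench measures 58 mm and the third is red, so neither is the target. The terracotta pedestal is at about (0.445, 0.293), left of the tray. Hinge and paddle are 108 mm apart, as specified, and the yaw is about 0. Next I press the paddle.

```bash
cat >> h.py <<'E'
def tool(t,s=1):  # tool z leaning t rad towards +x from down; jaws along y
    z=np.array([np.sin(t),0,-np.cos(t)]);x=np.array([0,s,0.]);return quat(np.c_[x,np.cross(z,x),z])
E
python3 - <<'E'
from h import *
np.set_printoptions(precision=4,suppress=True)
for s in (1,-1):
    for t,p in ((0,[.535,.07,.15]),(.436,[.61,.071,.08]),(0,[.445,.293,.06])): print(s,t,inverse_kinematics(p,tool(t,s)))
s=-1 if inverse_kinematics([.535,.07,.2],tool(0,-1)) is not None and abs(inverse_kinematics([.535,.07,.2],tool(0,-1))[5])<abs((inverse_kinematics([.535,.07,.2],tool(0,1)) if inverse_kinematics([.535,.07,.2],tool(0,1)) is not None else [9]*6)[5]) else 1
print('s',s)
gripper_to(0.0)
r.move_to([.535,.07,.23],tool(0,s)); r.move_l([.535,.07,.13],vel=.15)
for z in (.115,.105,.095,.085,.077):
    g=r.move_l([.535,.07,z],vel=.06,guard=30); print(z,g,T.current_ee_pos(),T.current_wrist_force())
    if g: break
r.hold(.3); print(T.current_wrist_force())
r.move_l([.535,.07,.22],vel=.15); r.move_l([.40,.07,.30],vel=.25)
r.hold(1.2)
a=shot('top','t1')
for n in ('disc_center','pocket','paddle'):
    print(n,[(d['score'],np.array(d['at'])) for d in models.mark_of(n,'top')[:3]])
b=shot('side','s1')
for n in ('disc_center','pocket','paddle','hinge'):
    print(n,[(d['score'],np.array(d['at'])) for d in models.mark_of(n,'side')[:3]])
cv2.imwrite('pics/c1.png',np.hstack([cv2.resize(i,None,fx=4,fy=4,interpolation=2)[:,:,::-1] for i in (a[130:240,255:350],b[160:270,235:340])]))
print(T.current_t())
E
```

```text
1 0 [ 0.0011  0.2815  1.708  -0.      1.1521 -1.5697]
1 0.436 [ 0.0035  0.2976  2.0099 -0.0038  0.3981 -1.5641]
1 0 [ 0.4516  0.3669  1.8416 -0.      0.933  -1.1191]
-1 0 [ 0.0011  0.2815  1.708  -0.      1.1521  1.5719]
-1 0.436 [ 0.0035  0.2976  2.0099 -0.0038  0.3981  1.5775]
-1 0 [ 0.4516  0.3669  1.8416 -0.      0.933   2.0224]
s 1
0.115 False [0.5363 0.07   0.1159] [ 0.238  -0.0952  5.6806]
0.105 False [0.5352 0.07   0.1053] [ 0.3199 -0.7196  3.9375]
0.095 False [0.5343 0.07   0.0946] [-0.5865  0.7082  0.4659]
0.085 False [0.5345 0.07   0.0842] [-0.3843 -0.1125  0.1045]
0.077 False [0.5346 0.07   0.0764] [ 0.474  -0.0277  0.1283]
[-0.1331  0.7855 -0.842 ]
disc_center [(0.77, array([ 0.6763, -0.0723,  0.0069])), (0.68, array([0.6159, 0.0749, 0.0804])), (0.57, array([ 0.8024, -0.0466,  0.0011]))]
pocket [(0.97, array([0.6134, 0.0724, 0.0823]))]
paddle [(0.91, array([0.541 , 0.0649, 0.0486]))]
disc_center [(0.64, array([0.6148, 0.0694, 0.0815])), (0.46, array([0.6306, 0.0709, 0.0819])), (0.41, array([ 0.6738, -0.0756,  0.0014]))]
pocket [(0.81, array([0.6157, 0.0703, 0.0784]))]
paddle [(0.95, array([0.5429, 0.0682, 0.0502]))]
hinge [(0.76, array([0.648 , 0.0725, 0.0804]))]
11.15
```

View pics/c1.png

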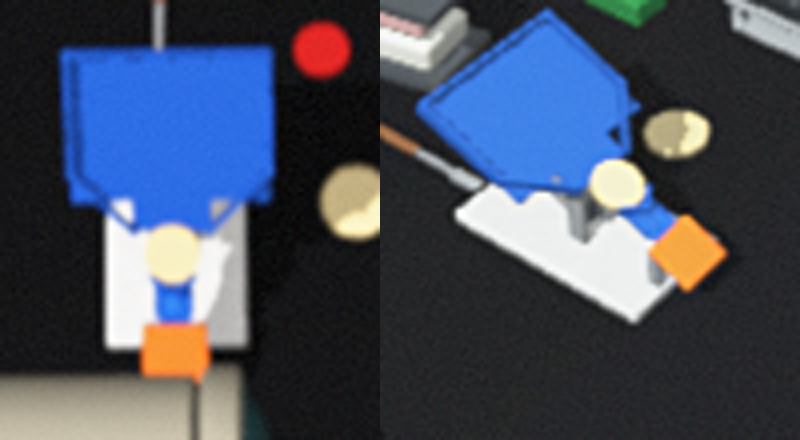

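The tray is latched: the paddle sits at z of about 0.049. The ivory disc lies in the notch at crop (172,252) in the top view and (617,183) in the side view. Both cameras agree on about (0.6145, 0.0715, 0.0805). Next I grasp it along the tray normal.

```bash
python3 - <<'E'
from h import *
np.set_printoptions(precision=4,suppress=True)
t=.436; q=tool(t); z=np.array([np.sin(t),0,-np.cos(t)])
im=cv2.imread('pics/t1.png');hsv=cv2.cvtColor(im,cv2.COLOR_BGR2HSV);m=cv2.inRange(hsv,(15,20,120),(35,140,255));m[:, :285]=0;m[:,312:]=0;m[:180]=0;m[:207]=m[:207];m[207:]=0
c=np.argwhere(m).mean(0)[::-1];print('disc px',c,onz('top',c,.081))
d=np.array([.6142,.0715,.0805]); g=d-.006*z
gripper_to(.066,f_grip=8)
r.move_to(list(g-.09*z),q)
print(r.move_l(list(g-.02*z),vel=.15,guard=8)); print(r.move_l(list(g),vel=.05,guard=6),T.current_ee_pos()-g)
gripper_to(.03,f_grip=8); r.hold(.2)
print('opening',T.current_opening(),T.current_wrist_force())
r.move_l(list(g-.05*z),vel=.06); print('opening',T.current_opening())
a=shot('side','s2');b=shot('top','t2')
print([(x['score'],np.array(x['at'])) for x in models.mark_of('paddle','side')[:2]],[(x['score'],np.array(x['at'])) for x in models.mark_of('disc_center','side')[:3]])
cv2.imwrite('pics/c2.png',cv2.resize(a[140:270,230:360],None,fx=4.5,fy=4.5,interpolation=2)[:,:,::-1]);print(T.current_t())
E
```

```text
disc px [297.6918 193.1384] [0.6157 0.0703 0.081 ]
False
False [-0.0001 -0.     -0.0004]
opening 0.04326916087108914 [-1.0282 -0.0591  1.7555]
opening 0.04289916378145841
[(0.7, array([0.5437, 0.0673, 0.0497])), (0.41, array([ 0.4836, -0.4786,  0.0037]))] [(0.62, array([ 0.4825, -0.4796,  0.0027])), (0.56, array([ 0.6711, -0.0739,  0.001 ]))]
16.1667
```

View pics/c2.png

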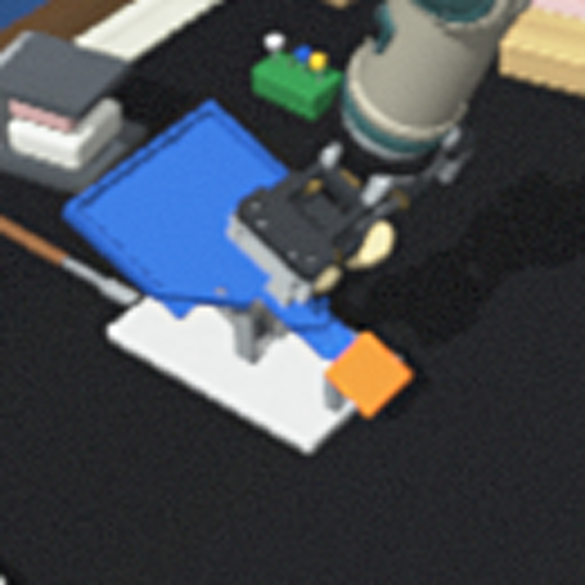

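The fingers closed to 43 mm and the disc shows between them at (327,275) in the crop. The tray is still latched. I'll move level above the pedestal and check where the disc sits in the hand.

```bash
python3 - <<'E'
from h import *
np.set_printoptions(precision=4,suppress=True)
p=T.current_ee_pos(); r.move_l([p[0]-.06,p[1],.22],vel=.2)
P=np.array([.445,.2935]); 
r.move_to([P[0],P[1],.20],tool(0)); r.move_l([P[0],P[1],.110],vel=.15); r.hold(.3)
print('opening',T.current_opening(),T.current_ee_pos(),T.current_wrist_force())
a=shot('side','s3')
D=[P[0],P[1],.104]
print('proj disc',proj('side',D),'ped',proj('side',[*P,.05]))
for n in('disc_center','pedestal_top'): print(n,[(x['score'],np.array(x['at']),proj('side',x['at'])[0]) for x in models.mark_of(n,'side')[:3]])
b=shot('top','t3')
for n in('disc_center','pedestal_top'): print(n,[(x['score'],np.array(x['at'])) for x in models.mark_of(n,'top')[:3]])
th=np.linspace(0,6.28,60)
c=cv2.resize(a[215:325,230:340],None,fx=5.4,fy=5.4,interpolation=2)[:,:,::-1].copy()
for h,rad in((.104,.022),(.05,.016)):
    pts=(proj('side',np.c_[P[0]+rad*np.cos(th),P[1]+rad*np.sin(th),0*th+h])-[230,215]+.5)*5.4
    for u in pts: cv2.circle(c,(int(u[0]),int(u[1])),1,(0,255,0),-1)
cv2.imwrite('pics/c3.png',c);print(T.current_t())
E
```

```text
opening 0.04333563434699129 [0.4454 0.2937 0.1108] [ 0.1908 -0.7479 -0.2918]
proj disc [[288.3218 269.9951]] ped [[289.5732 282.1854]]
disc_center [(0.55, array([ 0.6735, -0.0729,  0.004 ]), array([308.6762, 192.7646])), (0.48, array([0.4466, 0.2933, 0.1068]), array([287.8534, 269.009 ]))]
pedestal_top [(0.92, array([0.3305, 0.2932, 0.055 ]), array([322.3342, 302.3168])), (0.83, array([0.4457, 0.2962, 0.05  ]), array([288.7467, 282.6949]))]
disc_center [(0.82, array([ 0.6749, -0.0752,  0.0045])), (0.56, array([ 0.8003, -0.0487,  0.0035]))]
pedestal_top [(0.79, array([0.331 , 0.2868, 0.0495])), (0.49, array([0.445 , 0.2948, 0.047 ]))]
19.15
```

View pics/c3.png

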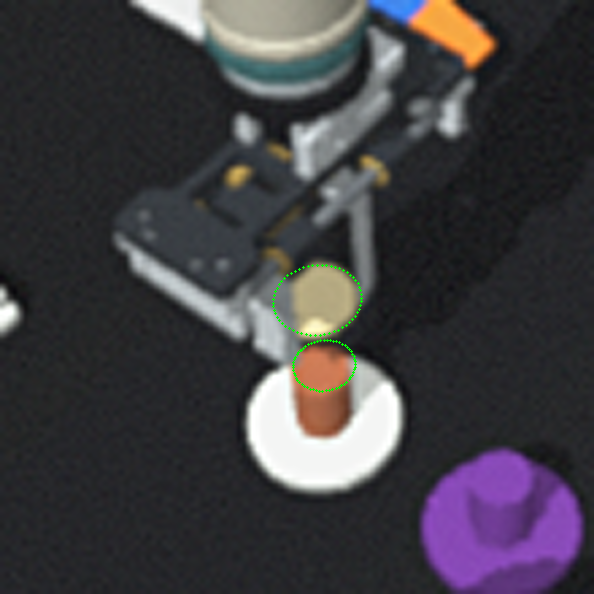

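In the crop the disc lies level in the fingers at (323,298), filling the predicted outline. The pedestal top at (323,365) lies on its predicted outline too. Now I lower the disc and release it.

```bash
python3 - <<'E'
from h import *
np.set_printoptions(precision=4,suppress=True)
P=[.4452,.294]
r.move_l([*P,.068],vel=.08); r.hold(.15)
g=r.move_l([*P,.056],vel=.02,guard=3); r.hold(.2)
print('contact',g,T.current_ee_pos(),T.current_wrist_force(),T.current_opening())
if T.current_ee_pos()[2]<.062:
    gripper_to(.062); r.hold(.2); r.move_l([*P,.12],vel=.08); r.move_l([.36,.15,.32],vel=.25); r.hold(.5)
a=shot('side','s4')
for n in('disc_center','pedestal_top','paddle','brush_grip','jar'): print(n,[(round(x['score'],2),np.array(x['at'])) for x in models.mark_of(n,'side')[:3]])
b=shot('top','t4')
for n in('disc_center','pedestal_top','paddle'): print(n,[(round(x['score'],2),np.array(x['at'])) for x in models.mark_of(n,'top')[:3]])
cv2.imwrite('pics/c4.png',np.hstack([cv2.resize(i,None,fx=4,fy=4,interpolation=2)[:,:,::-1] for i in (a[190:310,245:345],b[200:320,180:280])]))
print(T.current_t())
E
```

```text
contact True [0.4447 0.2938 0.0574] [ 0.0009  0.4091 -0.7616] 0.04329583183885367
disc_center [(0.64, array([ 0.6702, -0.0731,  0.0021])), (0.56, array([0.445 , 0.2934, 0.0548])), (0.48, array([0.6408, 0.0713, 0.0011]))]
pedestal_top [(0.87, array([0.329 , 0.2905, 0.0502])), (0.82, array([0.4435, 0.2983, 0.0485]))]
paddle [(0.77, array([0.5444, 0.0665, 0.0475]))]
brush_grip [(0.49, array([0.4617, 0.5088, 0.0042]))]
jar [(0.75, array([ 0.4844, -0.4788, -0.0006]))]
disc_center [(0.76, array([ 0.6764, -0.0734,  0.0031])), (0.44, array([0.4453, 0.2957, 0.0539])), (0.43, array([ 0.8017, -0.0457,  0.0036]))]
pedestal_top [(0.65, array([0.4442, 0.2949, 0.0479]))]
paddle [(0.9, array([0.5386, 0.0677, 0.0474]))]
24.525
```

View pics/c4.png

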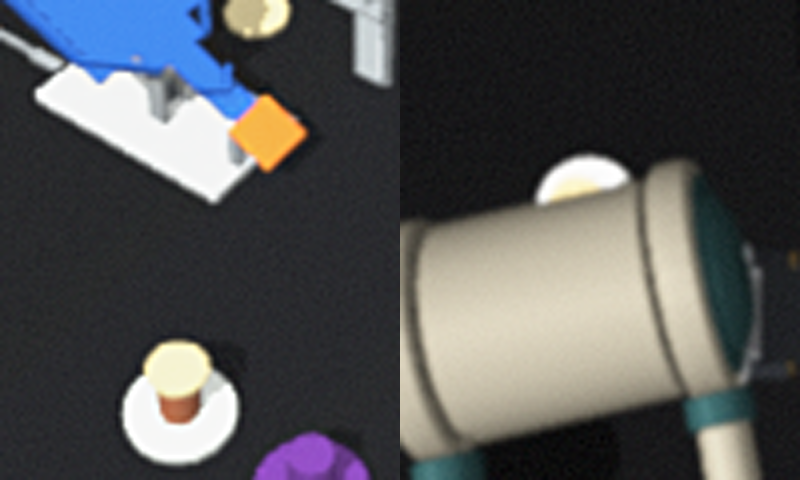

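The disc lies flat and centred on the terracotta pedestal, at (178,368) in the side crop. The paddle is still down, and the robot is clear of everything.

```bash
python3 -c "
from plant import r
r.sign_off()"
```

```text
the job is handed in; nothing more can be done
```

The ivory disc is lying flat on the terracotta pedestal, released, and the tray is still latched down. I handed the job in at about 25 s of the 58 s allowed; the hand-in gives no verdict.

- **What I did:** I pressed the orange paddle with the closed fingers until it latched, and the disc slid into the notch. I gripped the disc by its overhanging sides at 8 N, tilted to match the tray. I then levelled it, lowered it onto the pedestal until I felt contact, let go and backed away.
- **Disc:** in the last pictures both cameras place it at about (0.445, 0.294–0.296). That is within about 5 mm of the pedestal centre they report, and the allowance is 10 mm. Height and flatness looked right in the side picture. In the final top picture the arm hid most of the pedestal, so that view is a weaker check.
- **Tray:** the paddle is at a height of about 0.0475 m, which matches the latched position.
- **Brush and jar:** both are where they started, within the few millimetres the networks can resolve.
- **Small mismatch:** the finger opening while gripping read 43.3 mm against the 44 mm disc. The disc matched its predicted outline in the hand, so I took this as sensor or pad error.

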